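Test the bench stop and re-arm the soldering bench

ROBOT

A 6-joint arm with a two-finger parallel gripper is mounted at the origin on the work surface. World frame = base frame: x ahead of the robot, y to its left, z up, the work surface at z = 0. Lengths are in m, angles in rad, forces in N, time in s.
With the tool pointing down it reaches from about 0.3 to 0.775 m from the base axis. Payload 14.6 kg.
Tool frame: the origin (TCP) lies between the finger pads; the fingertips stand 22 mm ahead of it and the grasp point (between the pads) lies 3 mm ahead of it; x points along the fingers, y is the direction in which the jaws open and shut, and the axes are right-handed (so a half turn about x gives the same grasp; the last joint's range is limited). The gripper opens to 94 mm and grips with 3 to 60 N. Pads are 16 mm wide; open, the fingers measure 119 mm over their backs; the gripper's body (75 mm by 177 mm) begins 78 mm behind the grasp point.
Start: joints at [1.079, 0.3, 1.521, -0, 1.321, -0.067], TCP at [0.227, 0.501, 0.189] pointing down, gripper open.
Joint ranges: [-3.03, 3.03], [-0.79, 2.21], [0.23, 2.52], [-1.04, 4.18], [0, 3.07], [-2.55, 2.55]. Speed limits (rad/s): [2.22, 2.22, 2.57, 3.14, 3.14, 3.14].

INTERFACE

Orientations are given as a rotation vector (axis times angle).
In Python, from bench import ctrl gives the robot as it stands. Calls block until the motion is done:
- ctrl.move_ptp(position, orientation): joint-space move of the TCP to a pose.
- ctrl.move_linear(position, rot=None, velocity=0.15): straight line of the TCP; rot=None keeps the orientation; velocity is the mean speed in m/s.
- ctrl.move_j(angles): joint-space move.
- ctrl.grip(opening, squeeze=None): finger opening in m; squeeze is the grip in N (None keeps the last); returns when the fingers have stopped.
- ctrl.pause(seconds).
- ctrl.solve_ik(position, orientation): joint angles nearest the present ones, or None.
- ctrl.camera(name): name is "side" or "top" or "wrist"; returns (picture, depth): 400x640x3 uint8, red, green, blue; 400x640 float32, m along the optical axis (not along the pixel's ray), 0 where there is no reading.
- ctrl.calibration(name): a dict with "mtx" (3x3 intrinsics, pixels), "T" (4x4, takes a point from camera to world coordinates); the wrist camera has in their place "mount" (4x4, takes a point from camera to tool coordinates, whose origin is the TCP and whose axes are the tool frame's). Camera axes: x right, y down, z forward; pixel columns grow to the right and rows downward; lengths in m; the calibration is good to about 2 mm. A picture is of the moment at which its call begins: read the wrist's pose just before it. calibration takes no time and is no camera call.
A pose or a line that the arm cannot do raises ctrl.Unreachable and nothing moves.
- ctrl.hand_in(): hands the job in, once; it reports no verdict.
Readings, each from a call of its own:
- ctrl.current_time_s(): time.
- ctrl.current_joint_positions(): joint angles.
- ctrl.current_joint_velocities(): joint speeds.
- ctrl.current_joint_torque(): joint torques, N m.
- ctrl.current_position(): TCP position.
- ctrl.current_tool_rot(): TCP orientation.
- ctrl.current_wrist_force(): force on the tool from outside, world axes, zero at the start.
- ctrl.current_torque(): the same for the moment, N m.
- ctrl.current_width(): finger opening in m.
Only numpy, scipy, OpenCV 4.12 (cv2) and the standard library are available. Lean on these libraries where they do the work, as an engineer would, in place of code of your own. Each camera call takes 0.05 s, during which the arm holds its last target.

TASK

Test the bench's stop button with the closed fingertips: press the red mushroom fully in until it latches, take the hand off it for a moment so that it stays in by itself, then push one of its wings round clockwise until it pops back out, let it turn back, and finally press the green button fully in to re-arm the bench and draw clear. Nothing is to be gripped: do not take the red head between the fingers, do not press green while the red head is in, and leave the white button, the multimeter, the solder reel and the screwdriver alone.

Things in the scene. Friction and masses are not known exactly. Their poses are not given: they have to be found in the camera images.
- stop: stop station: fixed yellow box 100 x 100 x 60 mm high, steel foot strip 130 mm long along its x, red mushroom head above its middle. Origin: centre of its underside, on the bench; z up. The head turns about the vertical axis through it. The head's underside stays 14 mm or more above the yellow box even when latched, so a fingertip has room beside a wing.
- stop_head (a point): on the red head's turning axis, at mid height of its wings; moves and turns with it (94 mm above the bench when out). Dome 44 mm across, top 14 mm above this point: press there. Two wings along this point's +y and -y: 80 mm tip to tip, 14 mm thick, 16 mm high (8 above, 8 below). Clockwise from above takes the +y wing towards this point's +x. x level, square to the wings; z up.
- stop_press (a joint): how far the red head is pressed in (m): 0 out, 0.010 at its hard stop. A spring pushes it out (about 5 N at the start, up to about 9 N on the way in); past about 8.5 mm it latches and stays at about 0.008 when let go. Once twisted it pops out to 0 by its spring.
- stop_twist (a joint): how far the red head is turned clockwise seen from above (rad): 0 at rest, 0.9 at its stop. A light spring (about 0.1 N m at the stop) turns it back to 0 when let go. From latched, it pops out when turned about 0.35 to 0.5.
- green_top (a point): centre of the top of the green push button, 63 mm above the bench with the button out; moves with it. The button is 32 mm across, stands 6 mm out of a black collar 48 mm across, on a fixed grey pod 70 x 70 x 45 mm.
- green (a joint): how far the green button is pressed (m): 0 out, 0.006 fully in; 5 N at the end, springs back by itself.
- white_top (a point): the same point of the white push button, which sits on another grey pod just like the green one's; to be left alone. Green and white may change places.
- white (a joint): how far the white button is pressed (m): 0 out, 0.006 fully in.
- reel: loose solder reel standing on its end: bright green flanges 54 mm across, 40 mm high; origin at the centre of its underside. To be left alone.
- driver: loose screwdriver with a yellow handle, about 190 mm long, lying along its x axis, handle to -x; origin at its underside. To be left alone.
- meter: loose red multimeter lying on its back, 75 (x) x 150 (y) mm, 44 mm high with its dial; origin at the centre of its underside. To be left alone.

How it is judged:
By the outcome, as a careful person would: the job done as asked, in the order asked, and still so for the second after the job is handed in, with the robot touching nothing.
It also fails if it takes over 51 s, if anything falls off the work surface, if the arm or the gripper's body presses on something with over 40 N, if the wrist force passes 120 N, or if a joint passes its speed limit or range.

## Working session

There is one attempt and no reset: what is moved stays moved. The work goes in short steps, each a Python script; the robot and the scene stay as the last script left them, time stands still between calls to the robot, and variables do not carry over. Pictures are saved under pics/ and viewed, and the job is handed in when it is done.

```bash
ls; mkdir -p pics; python3 - <<'E'
from bench import ctrl
import cv2,numpy as np
np.set_printoptions(precision=4,suppress=True)
for n in ["side","top","wrist"]:
    p,d=ctrl.camera(n); cv2.imwrite(f"pics/{n}0.png",p[:,:,::-1]); np.savez(f"{n}0.npz",p=p,d=d)
    print(n,ctrl.calibration(n))
print(ctrl.current_time_s(),ctrl.current_position(),ctrl.current_tool_rot(),ctrl.current_width())
E
```

```text
pics
side {'mtx': array([[368.5758,   0.    , 317.5322],
       [  0.    , 368.5758, 198.488 ],
       [  0.    ,   0.    ,   1.    ]]), 'T': array([[ 0.684 , -0.4101,  0.6033,  0.1658],
       [-0.7293, -0.4022,  0.5535, -0.4111],
       [ 0.0157, -0.8185, -0.5742,  0.5149],
       [ 0.    ,  0.    ,  0.    ,  1.    ]])}
top {'mtx': array([[517.229 ,   0.    , 316.8539],
       [  0.    , 517.229 , 196.9113],
       [  0.    ,   0.    ,   1.    ]]), 'T': array([[-0.0148, -0.9822,  0.187 ,  0.3497],
       [-0.9999,  0.0133, -0.0091, -0.0036],
       [ 0.0064, -0.1871, -0.9823,  1.2511],
       [ 0.    ,  0.    ,  0.    ,  1.    ]])}
wrist {'mtx': array([[309.6345,   0.    , 322.2442],
       [  0.    , 309.6345, 200.7751],
       [  0.    ,   0.    ,   1.    ]]), 'mount': array([[ 0.0008, -0.2444,  0.9697, -0.1963],
       [ 1.    , -0.0008, -0.001 ,  0.0011],
       [ 0.001 ,  0.9697,  0.2444, -0.0709],
       [ 0.    ,  0.    ,  0.    ,  1.    ]])}
0.15 [0.2266 0.5009 0.189 ] [ 0.3325  1.5453 -0.3338] 0.09376795820280409
```

View pics/side0.png

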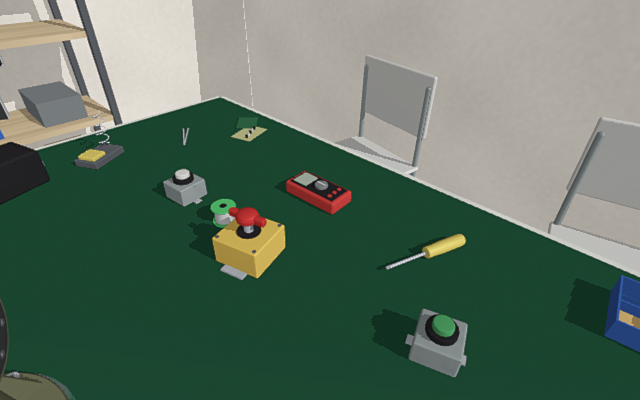

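View pics/top0.png

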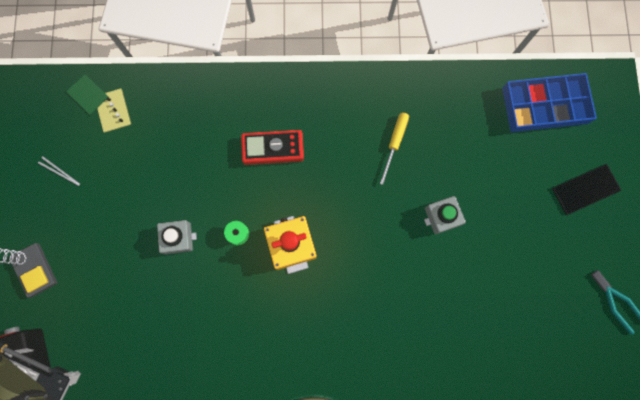

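View pics/wrist0.png

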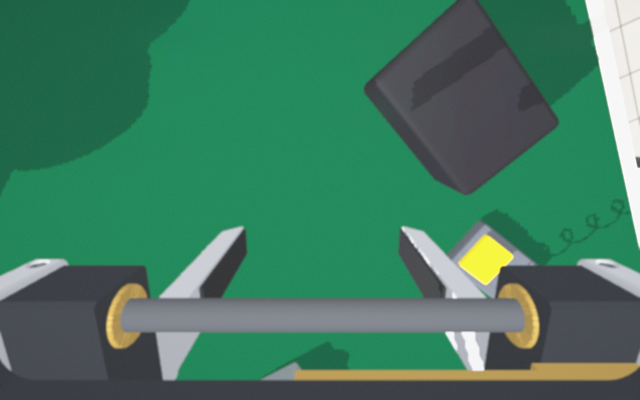

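The side view shows the stop head at about (248,217), the green button at (443,327), white at (183,175) and the reel at (223,210). The top view shows the head at (290,241) with wings running left-right, green at (449,213), white at (171,236) and the reel at (236,232). Next I measure these positions.

```bash
cat > h.py <<'E'
import cv2,numpy as np
from bench import ctrl
np.set_printoptions(precision=4,suppress=True)
def ray(cal,uv,T=None):
    T=cal["T"] if T is None else T
    d=np.linalg.inv(cal["mtx"])@np.array([uv[0],uv[1],1.]); return T[:3,3],T[:3,:3]@d
def plane(cal,uv,z,T=None):
    o,d=ray(cal,uv,T); return o+d*(z-o[2])/d[2]
def tri(rays):
    A=0;b=0
    for o,d in rays:
        d=d/np.linalg.norm(d);P=np.eye(3)-np.outer(d,d);A=A+P;b=b+P@o
    x=np.linalg.solve(A,b)
    return x,[np.linalg.norm((np.eye(3)-np.outer(d,d)/(d@d))@(x-o)) for o,d in rays]
def cloud(cal,d,m,T=None):
    T=cal["T"] if T is None else T
    v,u=np.nonzero(m&(d>0)); z=d[v,u]
    p=np.linalg.inv(cal["mtx"])@np.stack([u,v,np.ones_like(u)])*z
    return (T[:3,:3]@p).T+T[:3,3]
def blobs(p,kind,box,minA=30):
    h=cv2.cvtColor(p,cv2.COLOR_RGB2HSV).astype(int);H,S,V=h[...,0],h[...,1],h[...,2]
    m={"red":((H<6)|(H>174))&(S>150)&(V>70),"yellow":(H>17)&(H<32)&(S>110)&(V>90),
       "green":(H>50)&(H<80)&(S>80)&(V>95),"white":(S<40)&(V>190)}[kind]
    b=np.zeros_like(m);u0,v0,u1,v1=box;b[v0:v1,u0:u1]=True
    m=m&b
    n,l,st,c=cv2.connectedComponentsWithStats(m.astype(np.uint8))
    return [(c[i],st[i],l==i) for i in range(1,n) if st[i,4]>=minA]
E
python3 - <<'E'
from h import *
B={"side":{"red":(215,195,280,240),"yellow":(200,210,300,280),"green":(425,308,462,345),"white":(170,165,195,185)},
   "top":{"red":(262,225,320,255),"yellow":(255,210,325,275),"green":(435,200,462,227),"white":(155,222,185,250)}}
for n in B:
    z=np.load(n+"0.npz");cal=ctrl.calibration(n);p,d=z["p"],z["d"]
    for k in B[n]:
        for c,s,m in blobs(p,k,B[n][k]):
            P=cloud(cal,d,m)
            print(n,k,c,s,"cloud med",np.median(P,0),"min",P.min(0),"max",P.max(0))
            if k=="red":
                top=P[P[:,2]>P[:,2].max()-.006];print("  top",top.mean(0),len(top))
                w=P[:,:2];cen=w.mean(0);e,V=np.linalg.eigh(np.cov((w-cen).T));print("  axis",V[:,1],np.degrees(np.arctan2(V[1,1],V[0,1])))
            if k=="yellow":
                q=P[np.abs(P[:,2]-.06)<.006];print("  yel",cv2.minAreaRect((q[:,:2]*1000).astype(np.float32)))
    cv2.imwrite(f"pics/{n}_crop.png",cv2.resize(p[190:300,190:320,::-1],None,fx=5,fy=5,interpolation=cv2.INTER_CUBIC))
E
```

```text
side red [247.272 216.436] [229 207  37  20 500] cloud med [0.4702 0.0398 0.1008] min [ 0.4533  0.0098 -0.001 ] max [0.5737 0.1565 0.108 ]
  top [0.4723 0.0461 0.1049] 182
  axis [-0.2209  0.9753] 102.76107825787459
side yellow [249.6709 247.5086] [ 212  218   74   61 2662] cloud med [0.4474 0.0178 0.0498] min [ 0.4134 -0.0128 -0.0026] max [0.5814 0.1551 0.0618]
  yel ((474.1497802734375, 47.8700065612793), (101.31848907470703, 100.36692810058594), 15.71448802947998)
side green [443.8182 325.2941] [433 315  22  22 374] cloud med [ 0.5338 -0.3239  0.0658] min [ 0.5205 -0.3375  0.0556] max [ 0.5538 -0.3071  0.0681]
side white [182.8442 173.8571] [176 170  13   9  77] cloud med [0.4925 0.313  0.0652] min [0.4805 0.3065 0.0573] max [0.5069 0.3341 0.0674]
top red [288.9258 240.6499] [273 232  33  18 337] cloud med [0.4693 0.0489 0.1052] min [0.4517 0.0135 0.0612] max [0.4897 0.085  0.1135]
  top [0.4729 0.0513 0.1094] 93
  axis [-0.2687  0.9632] 105.58541574864304
top yellow [290.0222 243.1203] [ 263  216   54   54 1530] cloud med [0.4639 0.0487 0.0608] min [ 0.4127 -0.0111 -0.0036] max [0.541  0.1169 0.1056]
  yel ((473.0294494628906, 50.93868637084961), (100.11182403564453, 100.31653594970703), 15.292675018310547)
top green [449.1258 212.0795] [442 206  15  14 151] cloud med [ 0.5348 -0.3206  0.0675] min [ 0.5201 -0.34    0.0539] max [ 0.5505 -0.3047  0.0754]
top white [170.3191 235.0213] [164 229  14  13 141] cloud med [0.4906 0.3228 0.0678] min [0.4767 0.3079 0.0551] max [0.5047 0.3378 0.073 ]
```

View pics/top_crop.png

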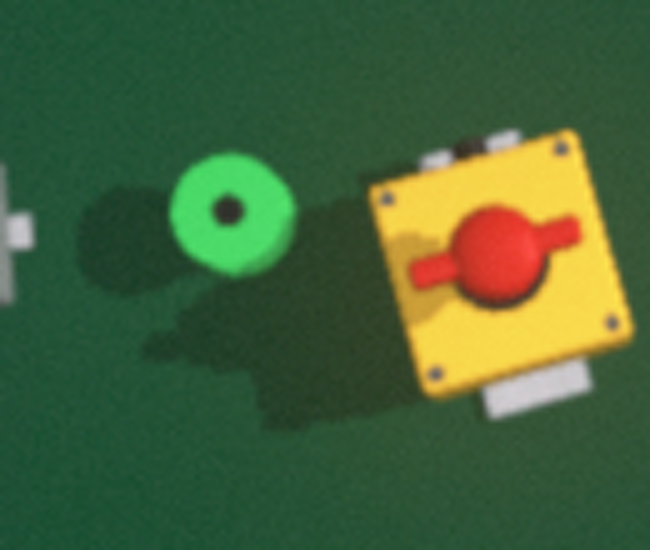

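View pics/side_crop.png

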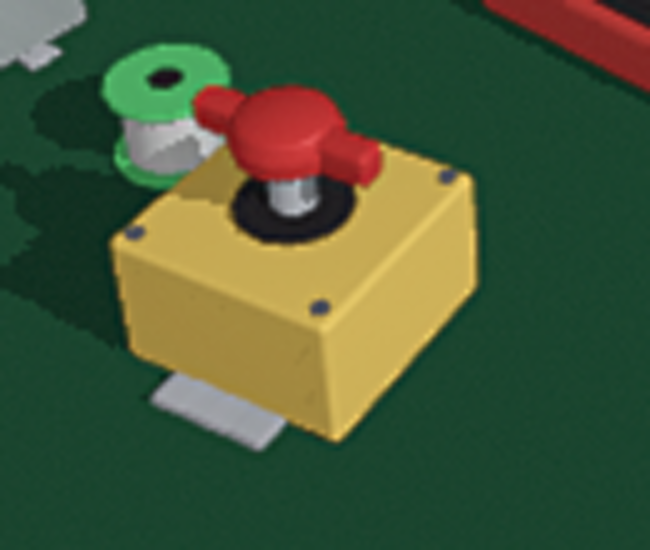

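```bash
cat >> h.py <<'E'
from scipy.spatial.transform import Rotation as R
C=np.array([.4736,.0495]); YAW=np.radians(15.5)
def rotv(a):  # tool x down, tool y along world angle a
    x=np.array([0,0,-1.]);y=np.array([np.cos(a),np.sin(a),0]);return R.from_matrix(np.stack([x,y,np.cross(x,y)],1)).as_rotvec()
def loc(p,a=0): # local (x,y) turned clockwise by a -> world xy
    t=YAW-a;return C+np.array([np.cos(t)*p[0]-np.sin(t)*p[1],np.sin(t)*p[0]+np.cos(t)*p[1]])
def tip(xy,z): return np.array([xy[0],xy[1],z+.022])
def st(s=""): print(s,round(ctrl.current_time_s(),2),ctrl.current_position(),"F",ctrl.current_wrist_force(),"M",ctrl.current_torque())
def snap(n,name,box=None,f=1):
    p,d=ctrl.camera(n);np.savez(name+".npz",p=p,d=d);q=p[:,:,::-1]
    if box: q=q[box[1]:box[3],box[0]:box[2]]
    cv2.imwrite(f"pics/{name}.png",cv2.resize(q,None,fx=f,fy=f,interpolation=cv2.INTER_CUBIC));return p,d
E
python3 - <<'E'
from h import *
for off in (0,np.pi):
    print(ctrl.solve_ik(tip(C,.14),rotv(YAW+off)))
    for a in (0,.35,.7): print(a,ctrl.solve_ik(tip(loc((.0195,-.032),a),.072),rotv(YAW-a+off)))
    print("green",ctrl.solve_ik(tip([.534,-.322],.066),rotv(YAW+off)))
E
```

```text
[ 0.0272  0.1613  1.758  -0.      1.2223 -0.2433]
0 [-0.0254  0.2972  1.7622 -0.      1.0822 -0.2959]
0.35 [-0.0419  0.275   1.7914 -0.      1.0751  0.0375]
0.7 [-0.0509  0.2489  1.8253  0.      1.0674  0.3786]
green [-0.6013  0.5553  1.4031 -0.      1.1832 -0.8719]
None
0 None
0.35 None
0.7 None
green [-0.6013  0.5553  1.4031  0.      1.1832  2.2697]
```

```bash
python3 - <<'E'
from h import *
ctrl.grip(0.0,20); print(ctrl.current_width())
ctrl.move_ptp(tip(C,.20),rotv(YAW)); st()
T=np.eye(4);T[:3,:3]=R.from_rotvec(ctrl.current_tool_rot()).as_matrix();T[:3,3]=ctrl.current_position()
cal=ctrl.calibration("wrist");T=T@cal["mount"]
p,d=snap("wrist","w1"); np.save("w1T.npy",T)
for c,s,m in blobs(p,"red",(0,0,640,400),200):
    P=cloud(cal,d,m,T);print(c,s,np.median(P,0),P.min(0),P.max(0))
E
```

```text
0.00044227630481022146
 3.43 [0.4736 0.0502 0.2219] F [ 0.4721 -1.0914 -0.2956] M [-0.0533  0.023   0.021 ]
[497.5591 188.6448] [ 459  134  100  121 3012] [0.68   0.1016 0.0311] [0.6718 0.0112 0.0001] [0.7723 0.1698 0.0367]
[322.0581 189.5793] [ 304  155   37   74 1514] [0.4723 0.0552 0.1052] [ 0.4526 -0.0207 -0.0005] [0.496  0.0892 0.1102]
```

View pics/w1.png

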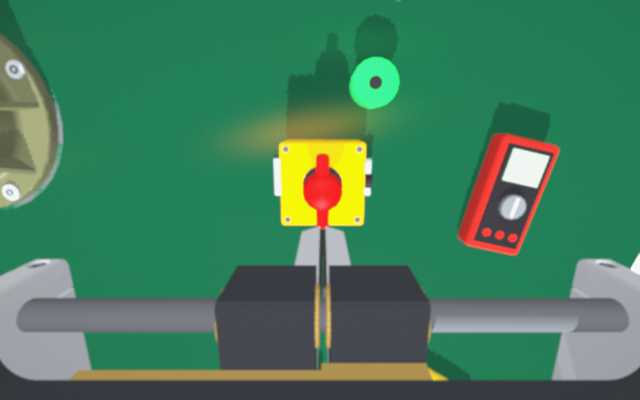

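The wrist view shows the yellow box at (279–366, 141–226) with the dome at about (322,188). The wings run straight up and down the image, so the yaw is right. I'll cross-check the centre, then press.

```bash
python3 - <<'E'
from h import *
T=np.load("w1T.npy");cal=ctrl.calibration("wrist")
print("box centre wrist",np.mean([plane(cal,u,.06,T) for u in [(279,141),(366,141),(366,226),(279,226)]],0))
o=ray(cal,(322.5,188),T); t=ctrl.calibration("top"); print("dome tri",tri([o,ray(t,(290,241)),ray(ctrl.calibration("side"),(247.5,216))]))
ctrl.move_linear(tip(C,.115),velocity=.15); st("above")
z=.115
while z>.092:
    z-=.002 if z>.1025 else .001
    ctrl.move_linear(tip(C,z),velocity=.03)
    f=ctrl.current_wrist_force(); print(round(z,4),f,ctrl.current_position()[2]-.022)
    if f[2]>22: break
snap("side","s_in",(170,150,330,280),5)
E
```

```text
box centre wrist [0.474  0.0508 0.06  ]
dome tri (array([0.4733, 0.0501, 0.0924]), [np.float64(0.003643317268463399), np.float64(0.003865813304188806), np.float64(0.003208610700668636)])
above 4.2 [0.474  0.0497 0.1378] F [ 0.0985  1.1148 -0.4333] M [-0.0793  0.058  -0.0628]
0.113 [-0.1212  0.0679 -0.8697] 0.11349081937414043
0.111 [-0.4679 -0.0993 -0.0692] 0.11095591654005765
0.109 [ 0.0047 -0.5719 -0.3349] 0.10887195445850414
0.107 [0.2219 0.4336 0.423 ] 0.10687381972671231
0.105 [ 0.4018 -0.0082 -0.0469] 0.10488013818240374
0.103 [-0.3479  0.4493 -0.413 ] 0.10288155508813399
0.101 [ 0.2256 -0.7607  0.1121] 0.10085150617708846
0.1 [ 0.2885 -0.3729 -0.742 ] 0.09997042361302896
0.099 [ 0.2107 -0.0075 -0.542 ] 0.09895715966149982
0.098 [-0.6198 -0.8639 -0.5205] 0.09794625295405796
0.097 [ 0.4161 -0.2841  0.45  ] 0.09694386991293732
0.096 [ 0.0884 -0.4379  0.2072] 0.09594845139782429
0.095 [-0.3984  0.8805 -0.0888] 0.09491867203712279
0.094 [ 0.3157  0.3069 -0.0204] 0.09393770320480033
0.093 [-0.4717 -0.7862 -1.7836] 0.09293497029111258
0.092 [-0.2674 -0.136   0.1834] 0.09194809607328314
```

```bash
python3 - <<'E'
from h import *
snap("wrist","w2"); snap("top","t2",(230,180,350,280),5);print(ctrl.current_width())
E
```

```text
0.0006113214168361152
```

View pics/s_in.png

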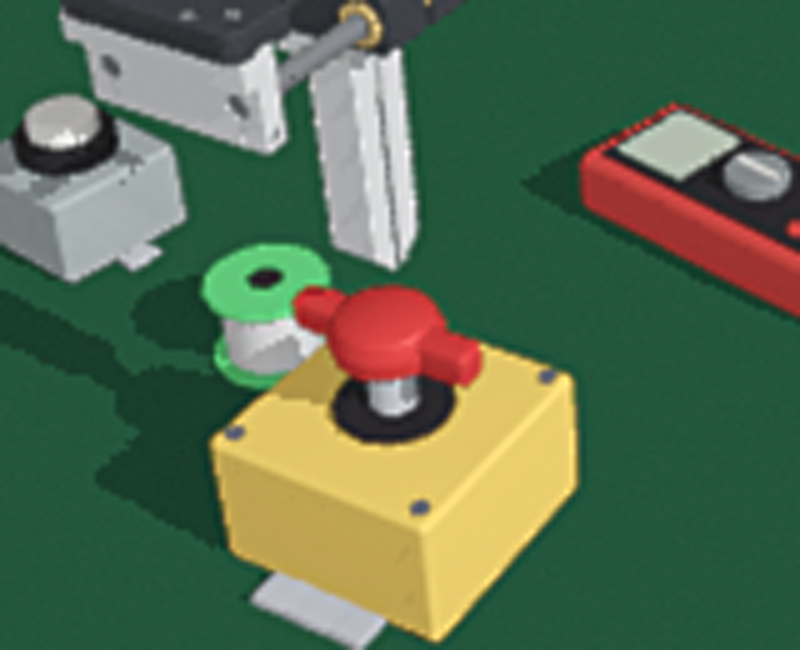

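View pics/w2.png

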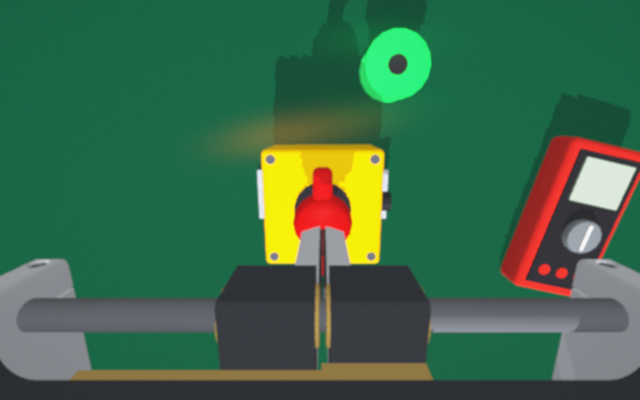

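```bash
python3 - <<'E'
from h import *
cal=ctrl.calibration("wrist");M=np.linalg.inv(cal["mount"])
for x in (-.02,0,.01,.022):
    q=M@np.array([x,0,0,1]);u=cal["mtx"]@q[:3];print(x,u[:2]/u[2],q[2])
s=ctrl.calibration("side");Ti=np.linalg.inv(s["T"]);p=ctrl.current_position()
for x in (-.02,0,.01,.022):
    q=Ti@np.array([p[0],p[1],p[2]-x,1]);u=s["mtx"]@q[:3];u=u[:2]/u[2];print("side",x,u,"crop",(u-[170,150])*5)
d=np.load("s_in.npz")["d"]
for r in (195,198,200,201): print(r,[plane.__name__ and (s["T"]@np.append(np.linalg.inv(s["mtx"])@[c,r,1]*d[r,c],1))[:3] for c in (242,246,250)])
w=np.load("w2.npz")["d"]; print(w[225:262:6,312:334:4])
ctrl.pause(.3); st()
print(ctrl.current_joint_positions(), R.from_rotvec(ctrl.current_tool_rot()).as_matrix())
E
```

```text
-0.02 [321.7013 244.0319] 0.1884533905171668
0 [321.7589 232.7023] 0.20784485321106466
0.01 [321.7839 227.795 ] 0.2175405845580136
0.022 [321.8111 222.4543] 0.2291754621743523
side -0.02 [244.1452 198.6412] crop [370.7262 243.2059]
side 0 [245.2295 207.6332] crop [376.1476 288.1659]
side 0.01 [245.7579 212.0147] crop [378.7893 310.0736]
side 0.022 [246.3801 217.1754] crop [381.9007 335.8768]
195 [array([0.4647, 0.0414, 0.1502]), array([0.4706, 0.038 , 0.1489]), array([0.482 , 0.0423, 0.1413])]
198 [array([0.4642, 0.0418, 0.1439]), array([0.4698, 0.0379, 0.143 ]), array([0.48  , 0.0405, 0.1366])]
200 [array([0.4642, 0.0424, 0.1393]), array([0.4695, 0.0381, 0.1388]), array([0.4798, 0.0408, 0.1322])]
201 [array([0.4713, 0.0537, 0.1279]), array([0.4689, 0.0375, 0.1372]), array([0.4793, 0.0405, 0.1304])]
[[0.2128 0.2123 0.2117 0.2134 0.2121 0.2121]
 [0.1813 0.18   0.1839 0.1847 0.1788 0.1795]
 [0.1709 0.1687 0.1757 0.1759 0.1706 0.17  ]
 [0.1622 0.1614 0.1655 0.1662 0.1619 0.1614]
 [0.1533 0.1542 0.1572 0.1597 0.1546 0.1538]
 [0.1475 0.1477 0.1525 0.1498 0.1471 0.1461]
 [0.1406 0.1405 0.1439 0.143  0.1398 0.1399]]
 8.65 [0.4736 0.0495 0.114 ] F [ 0.5551 -0.8362  0.2974] M [-0.0833  0.0798 -0.0431]
[ 0.0272  0.2177  1.8117  0.      1.1123 -0.2433] [[-0.      0.9636  0.2673]
 [ 0.      0.2673 -0.9636]
 [-1.     -0.     -0.    ]]
```

View pics/t2.png

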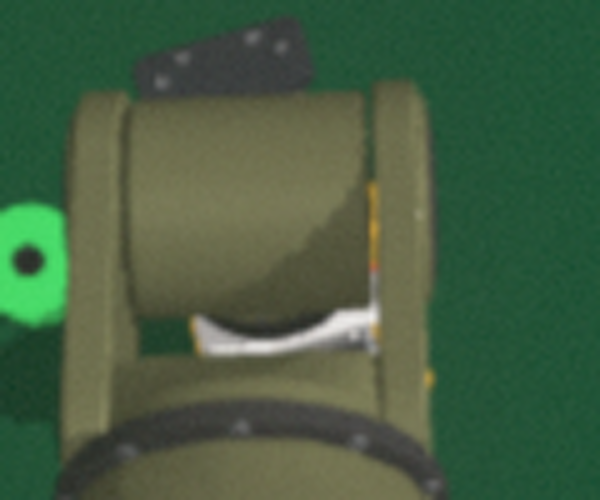

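```bash
python3 - <<'E'
from h import *
cal=ctrl.calibration("wrist");w=np.load("w2.npz")["d"];p=np.load("w2.npz")["p"]
for c in (308,314,330,336):
  for r in range(222,262,3):
    q=cal["mount"]@np.append(np.linalg.inv(cal["mtx"])@[c,r,1]*w[r,c],1); print(c,r,p[r,c],q[:3])
w=np.load("wrist0.npz")["d"]
print("open, finger left");c=241
for r in range(222,250,3):
    q=cal["mount"]@np.append(np.linalg.inv(cal["mtx"])@[c,r,1]*w[r,c],1); print(r,q[:3])
cv2.imwrite("pics/w2z.png",cv2.resize(p[150:275,250:400,::-1],None,fx=5,fy=4.8))
E
```

```text
308 222 [242  29  30] [ 0.0069 -0.0095 -0.0053]
308 225 [243  26  27] [ 0.0066 -0.0095 -0.0032]
308 228 [242  72  73] [ 0.0067 -0.0095 -0.001 ]
308 231 [160 156 161] [-0.0268 -0.0079 -0.0108]
308 234 [155 158 162] [-0.031  -0.0077 -0.0106]
308 237 [155 158 162] [-0.037  -0.0074 -0.011 ]
308 240 [155 158 163] [-0.0403 -0.0073 -0.0106]
308 243 [155 158 163] [-0.0456 -0.0071 -0.011 ]
308 246 [156 158 164] [-0.0486 -0.0069 -0.0106]
308 249 [156 158 164] [-0.0522 -0.0068 -0.0104]
308 252 [156 158 163] [-0.0565 -0.0066 -0.0107]
308 255 [155 157 162] [-0.0593 -0.0064 -0.0104]
308 258 [155 159 163] [-0.0636 -0.0063 -0.0108]
308 261 [156 159 162] [-0.0664 -0.0061 -0.0106]
314 222 [243  36  34] [ 0.0061 -0.0053 -0.0055]
314 225 [244  33  36] [ 0.0058 -0.0053 -0.0035]
314 228 [191 143 147] [-0.0205 -0.0046 -0.0105]
314 231 [155 159 163] [-0.0264 -0.0044 -0.0107]
314 234 [155 157 163] [-0.0313 -0.0043 -0.0107]
314 237 [156 157 163] [-0.0364 -0.0042 -0.0108]
314 240 [156 158 164] [-0.04   -0.0041 -0.0105]
314 243 [156 159 163] [-0.0442 -0.004  -0.0104]
314 246 [155 158 162] [-0.0485 -0.0039 -0.01
[... 1205 characters left out ...]
36 240 [156 158 163] [-0.0408  0.0077 -0.0108]
336 243 [156 159 163] [-0.0443  0.0076 -0.0104]
336 246 [154 157 162] [-0.0488  0.0074 -0.0106]
336 249 [155 158 162] [-0.0527  0.0072 -0.0106]
336 252 [156 159 164] [-0.0571  0.007  -0.011 ]
336 255 [155 158 162] [-0.0609  0.0068 -0.0111]
336 258 [155 159 164] [-0.0623  0.0068 -0.0102]
336 261 [155 157 162] [-0.0667  0.0066 -0.0108]
open, finger left
222 [ 0.188  -0.1056  0.0538]
225 [ 0.1884 -0.106   0.058 ]
228 [-0.0213 -0.0481 -0.0108]
231 [-0.0221 -0.048  -0.0092]
234 [-0.0277 -0.0465 -0.0094]
237 [-0.0285 -0.0464 -0.0078]
240 [-0.0292 -0.0464 -0.0063]
243 [-0.0287 -0.0466 -0.0042]
246 [-0.0293 -0.0466 -0.0026]
249 [-0.0299 -0.0465 -0.001 ]
```

View pics/w2z.png

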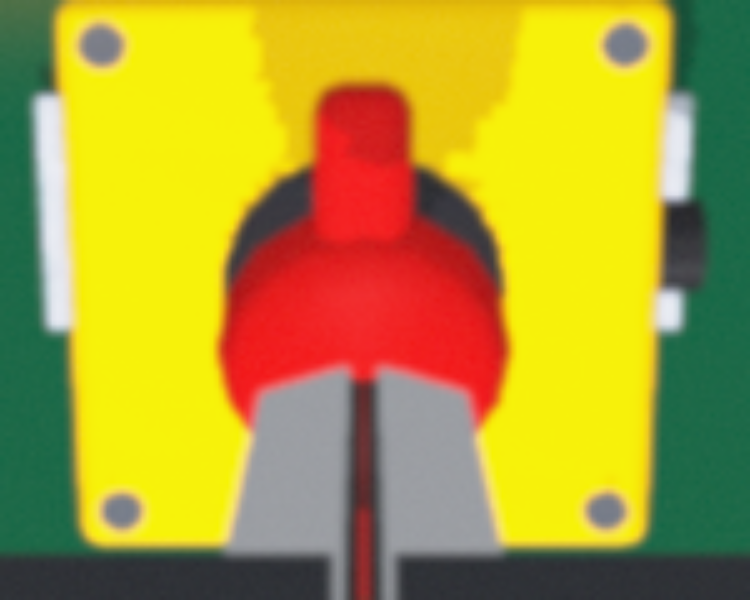

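The pictures show the task text is wrong about the fingertips. The wrist depth puts them about 21 mm behind the reported TCP, not 22 mm ahead, and the side view agrees. That explains why there was no contact, and the head is still out at about (248,216) in the side view. I'll use the measured offset and let the force confirm it.

```bash
sed -i 's/z+.022\])/z-.021])/' h.py; python3 - <<'E'
from h import *
z=.113
ctrl.move_linear(tip(C,z),velocity=.06)
while z>.09:
    z-=.0015
    ctrl.move_linear(tip(C,z),velocity=.03)
    f=ctrl.current_wrist_force(); print(round(z,4),f,ctrl.current_position()[2]+.021)
    if f[2]>20: break
st();snap("side","s_in2",(170,150,330,280),5)
E
```

```text
0.1115 [-2.775   0.2424  6.7355] 0.11180717265798602
0.11 [-1.8513 -0.6623  5.526 ] 0.11027519451262797
0.1085 [-1.6726  0.1059  5.5382] 0.10874756661719033
0.107 [-1.8464  0.0329  5.9799] 0.10728466025418994
0.1055 [-1.87   -0.5034  6.8308] 0.10583315750061074
0.104 [-2.0324  0.0656  7.881 ] 0.10437842725322426
0.1025 [-1.7879  0.404   7.1201] 0.10290353317563332
0.101 [-6.6542 -0.5008 20.4518] 0.10249578245142262
 11.17 [0.4741 0.0495 0.0815] F [-6.6542 -0.5008 20.4518] M [-0.1038  1.3296 -0.0487]
```

View pics/s_in2.png

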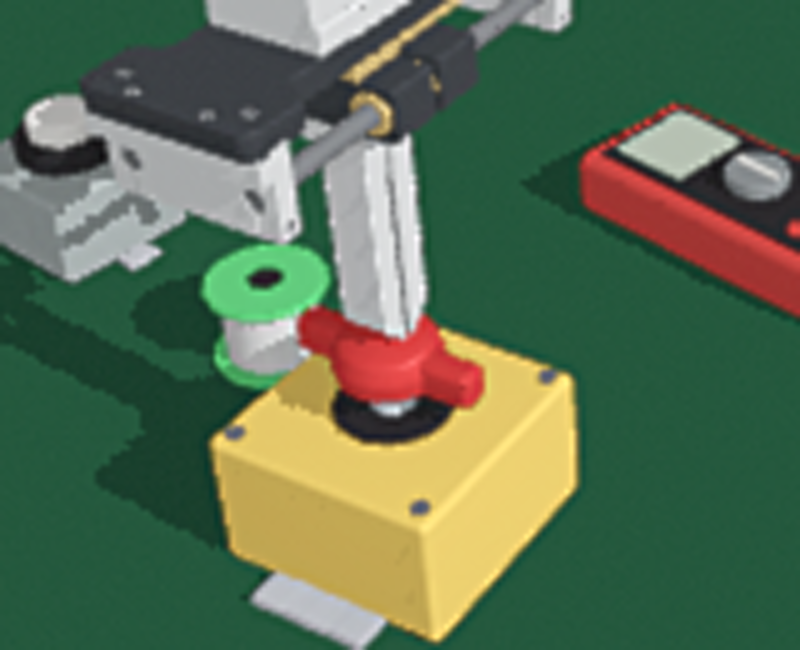

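The closed fingertips are on the dome at about (248,216) and it has gone down. Force rose to 20 N at the hard stop, after about 10 mm of travel. If the stop is at 98 mm, the tip offset is about -16.5 mm. Next I lift off and check that it stays latched.

```bash
sed -i 's/z-.021\])/z-.0165])/' h.py; python3 - <<'E'
from h import *
ctrl.move_linear(tip(C,.125),velocity=.1)
ctrl.move_linear(tip(loc((.026,-.035)),.125),velocity=.12); st()
p,d=snap("side","s_lat",(170,150,330,280),5)
cal=ctrl.calibration("side")
for c,s,m in blobs(p,"red",(215,195,280,240)):
    P=cloud(cal,d,m);print(c,s,"p95 z",np.percentile(P[:,2],95), "ref",0.1065)
z=np.load("side0.npz")
for c,s,m in blobs(z["p"],"red",(215,195,280,240)): print(c,s,np.percentile(cloud(cal,z["d"],m)[:,2],95))
snap("wrist","w_lat")
E
```

```text
12.17 [0.5075 0.0228 0.1079] F [-0.9684  0.3173 -0.2146] M [-0.0889  0.0123 -0.0074]
[247.4037 219.942 ] [229 211  37  19 483] p95 z 0.09840559210267519 ref 0.1065
[247.272 216.436] [229 207  37  20 500] 0.10653142010977723
```

View pics/s_lat.png

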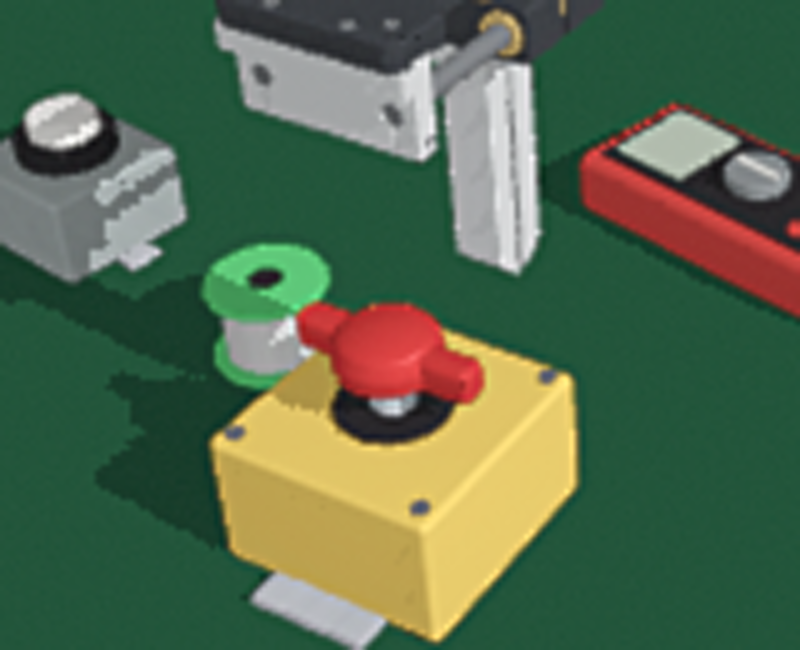

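View pics/w_lat.png

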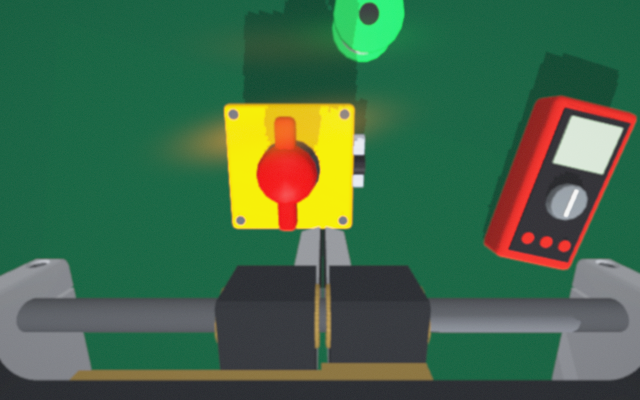

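It stays in by itself: the red head is 8 mm lower (95th-percentile z went from 0.1065 to 0.0984) with the fingers well away. Next I lower the tip beside the -y wing and sweep it clockwise.

```bash
python3 - <<'E'
from h import *
ctrl.move_linear(tip(loc((.026,-.035)),.072),velocity=.1); st("down")
ctrl.move_linear(tip(loc((.020,-.035)),.072),velocity=.06); st("near")
for a in (.1,.2,.3,.4,.5,.6):
    ctrl.move_linear(tip(loc((.0195,-.035),a),.072),rot=rotv(YAW-a),velocity=.05); st(a)
    if np.linalg.norm(ctrl.current_wrist_force())>25: print("high");break
p,d=snap("side","s_tw",(170,150,330,280),5)
cal=ctrl.calibration("side")
for c,s,m in blobs(p,"red",(215,195,280,240)): print(c,s,np.percentile(cloud(cal,d,m)[:,2],95))
snap("wrist","w_tw")
E
```

```text
down 12.95 [0.5083 0.0228 0.056 ] F [0.9964 0.4424 1.3099] M [-0.0012  0.0038 -0.0451]
near 13.2 [0.5022 0.021  0.0561] F [ 0.2065 -0.3989 -0.3362] M [-0.0736  0.0288 -0.0484]
0.1 13.45 [0.4988 0.0183 0.0557] F [-0.2331 -0.2378  0.1674] M [-0.044   0.1175  0.0022]
0.2 13.7 [0.4956 0.016  0.0556] F [-0.8484  0.3898 -0.2026] M [-0.0685  0.0456 -0.0178]
0.3 13.95 [0.4922 0.014  0.0556] F [ 0.3039 -0.8037  0.3596] M [-0.0648 -0.0122 -0.0324]
0.4 14.2 [0.4886 0.0124 0.0556] F [0.7397 0.2877 0.2873] M [-0.0088 -0.1935  0.01  ]
0.5 14.45 [0.4848 0.0111 0.0555] F [ 2.1871 -0.9017 -0.3209] M [-0.1414 -0.2322 -0.0328]
0.6 14.7 [0.4809 0.0101 0.0555] F [ 2.1795 -0.4729 -0.6646] M [-0.146  -0.242  -0.0107]
[246.0594 216.9282] [236 203  22  30 404] 0.10668750872246774
```

View pics/s_tw.png

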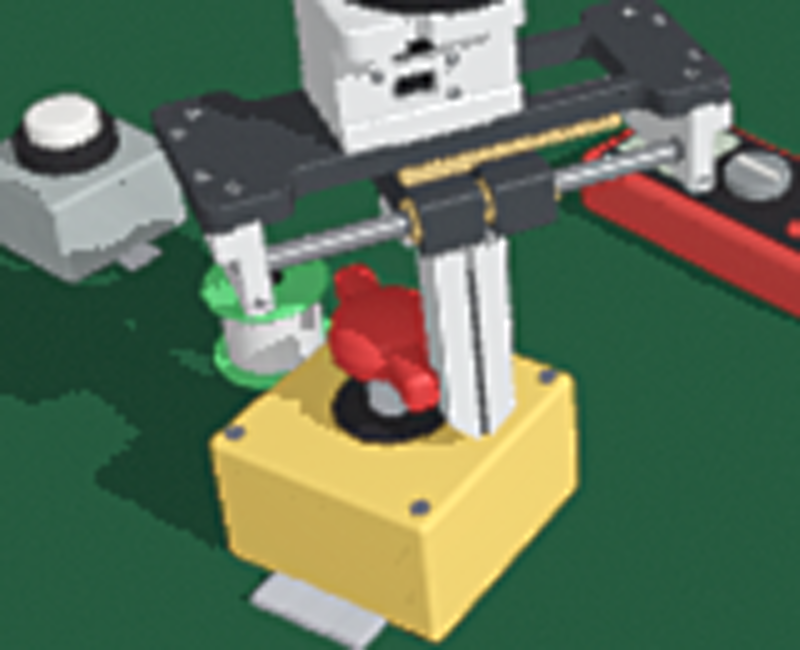

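View pics/w_tw.png

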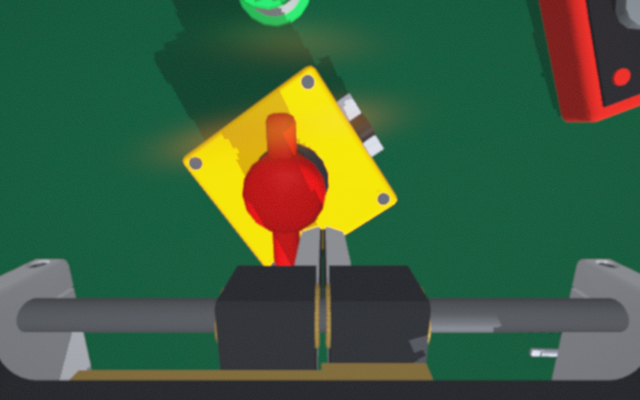

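The head has popped out: its top is back at 0.1067, and it is turned about 0.55 rad with the finger on the wing at about (255,228). I'll back off along the arc so it turns back, then lift and check.

```bash
python3 - <<'E'
from h import *
for a in (.4,.2,0):
    ctrl.move_linear(tip(loc((.0195,-.035),a),.072),rot=rotv(YAW-a),velocity=.08)
st()
ctrl.move_linear(tip(loc((.030,-.037)),.072),velocity=.08); st()
ctrl.move_linear(tip(loc((.030,-.037)),.13),velocity=.12)
p,d=snap("side","s_back",(170,150,330,280),5)
cal=ctrl.calibration("side")
for c,s,m in blobs(p,"red",(215,195,280,240)): print(c,s,np.percentile(cloud(cal,d,m)[:,2],95))
G=[.5345,-.3222]
ctrl.move_ptp(tip(G,.13),rotv(YAW)); st()
T=np.eye(4);T[:3,:3]=R.from_rotvec(ctrl.current_tool_rot()).as_matrix();T[:3,3]=ctrl.current_position()
cal=ctrl.calibration("wrist");T=T@cal["mount"]
p,d=snap("wrist","w_g")
for c,s,m in blobs(p,"green",(260,130,400,262),100):
    P=cloud(cal,d,m,T);print(c,s,P.mean(0),np.median(P,0),plane(cal,c,.063,T))
E
```

```text
15.85 [0.5014 0.021  0.0554] F [1.081  0.683  0.5914] M [-0.0327 -0.0336  0.0093]
 16.13 [0.5122 0.0218 0.0553] F [-0.12   -0.3095 -0.3642] M [-0.0773  0.0494 -0.009 ]
[247.2837 216.4145] [229 207  37  20 497] 0.10642873103488049
 18.12 [ 0.5349 -0.321   0.1135] F [ 0.1219  1.1338 -0.2536] M [-0.0183  0.0565 -0.0541]
[333.1682 187.7471] [  260   130   140   132 10827] [ 0.5444 -0.3122  0.001 ] [ 0.5483 -0.3035  0.001 ] [ 0.5383 -0.299   0.063 ]
[324.7828 210.3689] [ 305  191   41   40 1220] [ 0.5365 -0.318   0.0676] [ 0.5362 -0.3179  0.0678] [ 0.5369 -0.3192  0.063 ]
```

View pics/s_back.png

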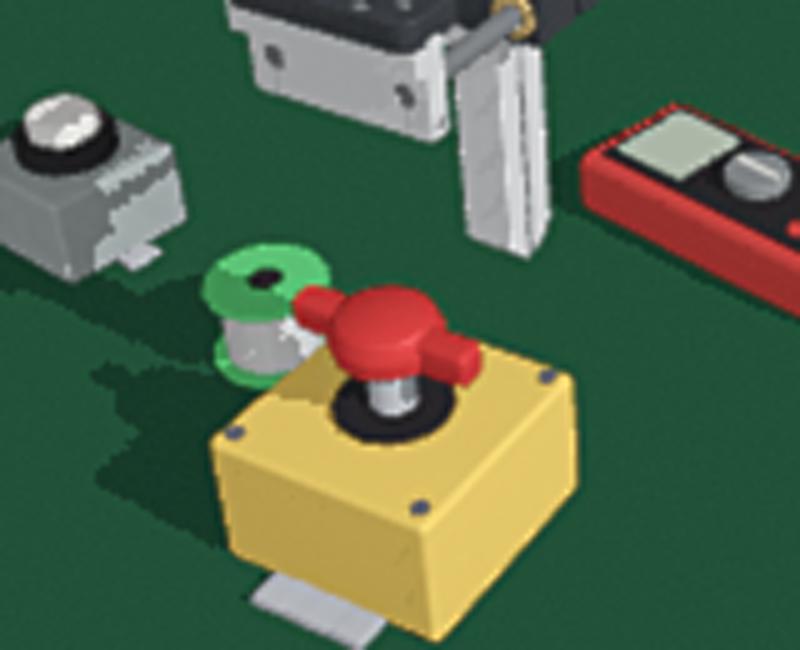

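View pics/w_g.png

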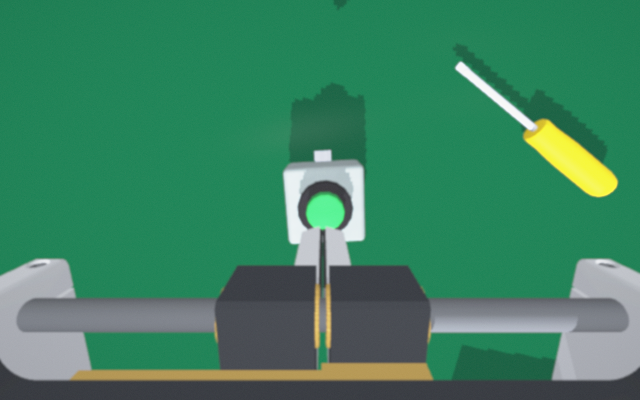

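The head is back out (0.1064) and its wings have returned to the rest direction. The wrist view shows the green button at (325,210), giving a fused centre of about (0.5355, -0.320). Next I press it.

```bash
python3 - <<'E'
from h import *
G=[.5355,-.320]
ctrl.move_linear(tip(G,.075),velocity=.12); st(); z=.072
ctrl.move_linear(tip(G,z),velocity=.05)
while z>.05:
    z-=.0015
    ctrl.move_linear(tip(G,z),velocity=.03)
    f=ctrl.current_wrist_force(); print(round(z,4),f,ctrl.current_position()[2]+.0165)
    if f[2]>22: break
ctrl.pause(.2);st()
snap("side","s_g",(370,240,530,370),5)
E
```

```text
18.77 [ 0.5359 -0.32    0.0591] F [-0.6649  0.3526  0.5167] M [-0.0154  0.0079 -0.0197]
0.0705 [0.5964 0.9094 0.1417] 0.07054545307478226
0.069 [0.1363 0.1237 0.5485] 0.06888885628722818
0.0675 [-0.2546 -0.691   2.1795] 0.06757569200528073
0.066 [ 0.7198 -0.7528  2.6796] 0.06611322629844538
0.0645 [ 0.5905 -0.6109  2.6921] 0.06460493162822831
0.063 [ 0.7153 -0.4261  3.5419] 0.06306831636624137
0.0615 [-0.5508  0.2399  7.0759] 0.06176124982794105
0.06 [-5.0835  3.1175 18.9085] 0.06152204335428636
0.0585 [-10.7449   6.      30.2516] 0.061267735759281586
 21.48 [ 0.5358 -0.3203  0.0448] F [-10.1141   6.1793  29.7192] M [1.1525 2.0472 0.0055]
```

View pics/s_g.png

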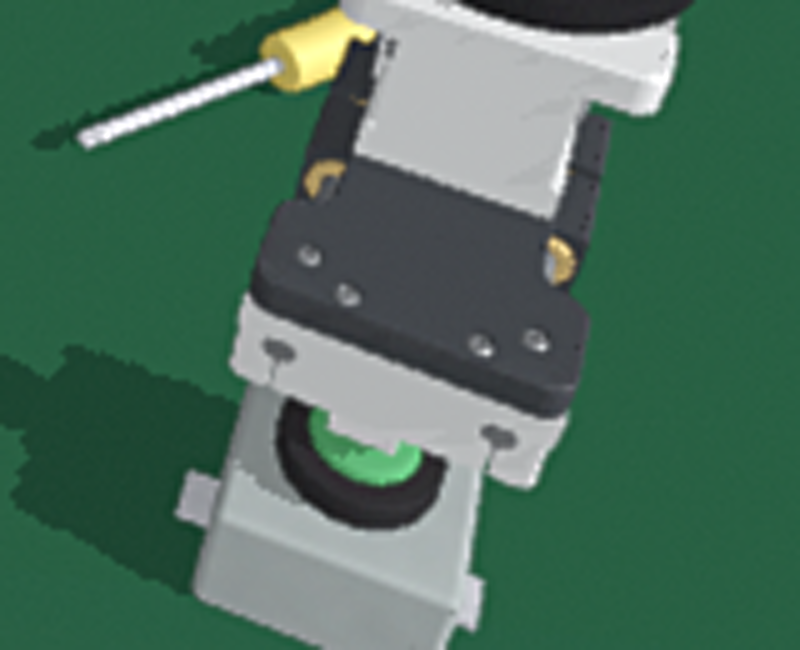

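Green went down about 6.3 mm from first contact (0.0676 to 0.0613) and hit a hard stop at 30 N. The picture shows the button level with its collar. Now I draw clear and check.

```bash
python3 - <<'E'
from h import *
G=[.5355,-.320]
ctrl.move_linear(tip(G,.09),velocity=.1)
ctrl.move_linear(tip(G,.22),velocity=.2)
ctrl.move_ptp(np.array([.36,-.33,.25]),rotv(YAW)); ctrl.pause(.3); st()
p,d=snap("side","s_end"); snap("top","t_end")
for k,b in (("red",(215,195,280,240)),("green",(425,308,462,345)),("white",(170,165,195,185))):
    for n,(q,e) in {"end":(p,d),"start":(np.load("side0.npz")["p"],np.load("side0.npz")["d"])}.items():
        for c,s,m in blobs(q,k,b): print(k,n,c,s,np.percentile(cloud(ctrl.calibration("side"),e,m)[:,2],95))
E
```

```text
23.85 [ 0.3606 -0.3298  0.2494] F [-0.1578  0.394   0.2036] M [-0.0882  0.0415  0.0037]
red end [247.272 216.436] [229 207  37  20 500] 0.10655466832731662
red start [247.272 216.436] [229 207  37  20 500] 0.10653142010977723
green end [443.8678 328.9119] [433 321  22  16 227] 0.06708721926884678
green start [443.8182 325.2941] [433 315  22  22 374] 0.0672598494352127
white end [182.8333 173.8462] [176 170  13   9  78] 0.06709451610300028
white start [182.8442 173.8571] [176 170  13   9  77] 0.06683488207367526
```

View pics/s_end.png

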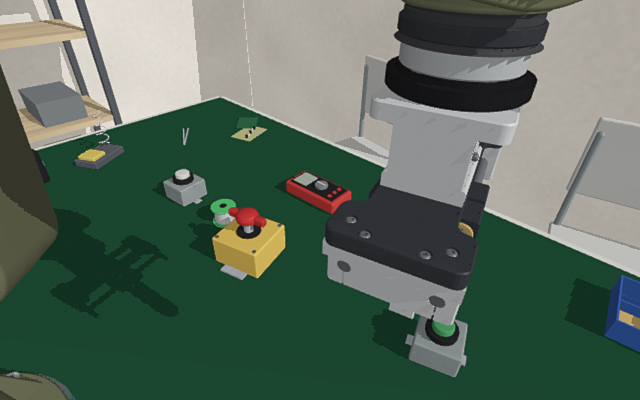

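View pics/t_end.png

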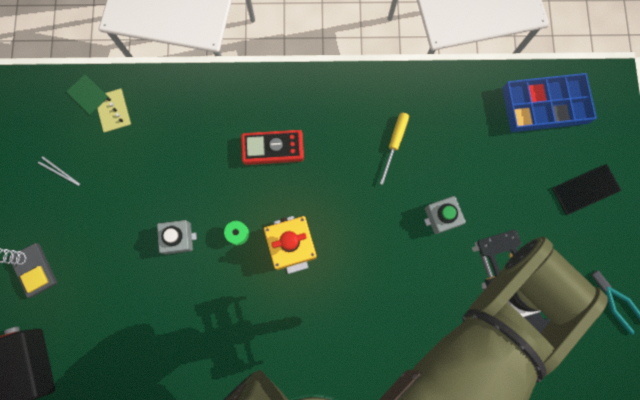

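```bash
python3 -c "
from bench import ctrl
ctrl.hand_in();print(ctrl.current_time_s())"
```

```text
the job is handed in; nothing more can be done
the job is handed in; nothing more can be done
```

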